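# Ease the photometer's cover shut over the sample

## Robot

A 6-joint arm with a two-finger parallel gripper is mounted at the origin on the work surface. World frame = base frame: x ahead of the robot, y to its left, z up, the work surface at z = 0. Lengths are in m, angles in rad, forces in N, time in s.
With the tool pointing down it reaches from about 0.3 to 0.775 m from the base axis. Payload 14.6 kg.
Tool frame: the origin (TCP) lies midway between the tips of the shut fingers; the grasp point (between the pads) lies 19 mm behind it (ctrl.grip_depth is the z of the grasp point in the tool frame, in m); z points along the fingers, y is the line along which they close (so a half turn about z gives the same grasp; the last joint's range is limited). The gripper opens to 94 mm and grips with 3 to 60 N. Pads are 16 mm wide; open, the fingers measure 119 mm over their backs; the gripper's body (75 mm by 177 mm) begins 78 mm behind the grasp point.
Start: joints at [-1.414, 0.3, 1.521, -0, 1.321, -0.067], TCP at [0.122, -0.536, 0.205] pointing down, gripper open.
Joint ranges: [-3.03, 3.03], [-0.79, 2.21], [0.23, 2.52], [-1.04, 4.18], [0, 3.07], [-2.55, 2.55]. Speed limits (rad/s): [2.22, 2.22, 2.57, 3.14, 3.14, 3.14].

## Interface

Orientations are given as [roll, pitch, yaw] about the fixed x, y, z axes, in that order (R = Rz(yaw) Ry(pitch) Rx(roll)).
In Python, from station import ctrl gives the robot as it stands. The module is installed in compiled form; this text tells all that it offers.
- The arm moves only by the tool carry_out, never from a script. Its argument "commands" is a list of rows, each a list of 3 entries, a list of its own where there are three numbers: the closure, from 0 (fully open) to 1 (shut), then the shift along the tool's x, y, z in mm, then the turn, a rotation vector about the tool's x, y, z in rad. In form: [[gripper, [tx, ty, tz], [wx, wy, wz]], ...]. A call has 1 to 10 rows; each row shifts and turns the commanded pose from where the row before left it, along the tool's axes as they then stand; what a row does not reach is not made up. A row lasts 1/8 s, in which the tool goes at most 62.5 mm and 10.7 degrees, less where a joint would pass 70% of its speed; a pose out of reach is approached as far as the arm can. A call with a gripper value outside its range is refused whole. The fingers move at their own pace and stop on an object; "squeeze" is the grip in N (left out, the last holds). Time passes only in rows, so rows that do not move let the fingers close. It gives the time, the measured TCP pose, the force, the opening and the grip force at its end, in the units of the state.
- ctrl.get_obs(): the state, without advancing time (a new reading comes with each control period).
- ctrl.camera(name): name is "scene" or "top"; returns a dict with "img" (400x640x3 uint8, blue, green, red), "camera_matrix" (3x3 intrinsics, pixels), "rvec" (rotation vector, rad) and "tvec" (3), from world to camera coordinates, as OpenCV has them. Camera axes: x right, y down, z forward; pixel columns grow to the right and rows downward; lengths in m; the calibration is good to about 2 mm. A picture is of the moment at which its call begins. There is no depth.
- ctrl.hand_in(): hands the job in; it is judged then, once.
Trained networks look in the newest picture that a camera, given by its name, has taken for a name from the list of things; names that differ only in an ending like _2 or _b are one class to them, and where a whole thing is asked for, a point or a joint stands for the part that bears it (a point fixed in the world has none). Each returns a list of dicts, best first, with "score" (0 to 1); they miss things now and then, are a little off and sometimes report something else, mostly with a low value. They report only what shows in the picture. A call takes as long as a camera call.
- ctrl.outline_of(thing, camera): "region" (400x640 bool, what is visible of it).
- ctrl.place_of(thing, camera): "at" ([x, y, z] in m, in world coordinates, good to about 4 mm: a listed point, or the origin of a listed thing).
The state is a dict: "time_s": time; "qpos": joint angles; "joint_vel": joint speeds; "tau": joint torques, N m; "ee_pos": TCP position; "eef_rot": TCP orientation; "force": force on the tool from outside, world axes, zero at the start; "moment": the same for the moment, N m; "grip_width": finger opening in m; "grip_force": force on a finger pad.
Only numpy, scipy, OpenCV 4.12 (cv2) and the standard library are available. Lean on these libraries where they do the work, as an engineer would, in place of code of your own. Each camera call takes 0.05 s, during which the arm holds its last target. There are 200 camera calls.

## Task

The cover of the photometer's sample well stands open, leaning back, and its hinge no longer holds it: once tipped forward it falls. Tip it forward from behind with a fingertip, catch it on a finger under its inner side in the upper half of its fall, and from there lower it on the finger until it is fully shut, without ever letting it drop. Do not pinch the cover between the fingers, leave the glassware and other loose things where they stand, and finish clear of everything.

Things in the scene. Friction and masses are not known exactly. Their poses are not given: they have to be found in the camera images.
- photometer: White bench photometer, fixed, 240 mm wide (y), 90 mm high. Origin on the bench, midway between its sides; x points from its front (x = -130 mm, facing the robot) to its back (+150 mm), z up. Sample well in the top: x -118 to -12, y -45 to +45 mm, with a small cuvette inside, up to 80 mm above the bench. Behind the hinge a flat deck 90 mm above the bench, with a display.
- cover (a joint): Cover angle about its hinge, rad: 0 shut and level, 1.57 upright, stop at 1.80 (leaning back). The axis runs along the photometer's y. Slight friction holds it only within about 0.2 rad of upright; tipped to about 1.3 or less it falls by itself in 1 to 2 s, at up to about 2 rad/s (weak damper). Mass about 0.36 kg, varying by a fifth; 1 to 2.5 N under the lip carries it.
- cover_hinge (a point): Point on the hinge axis, midway across the cover: at x = -10 mm, y = 0 of the photometer, 96 mm above the bench. Axes turn with the cover: x in the plate from lip to hinge, z out of the outer face. The cover is a plate 100 mm wide, 12 mm thick, from 4 to 150 mm from the axis: black inner half (face at z = -4 mm, towards the robot when open, down when shut), grey outer half (face at z = +8 mm).
- cover_lip (a point): Middle of the inner edge of the cover's free end (the lip), 150 mm from the hinge axis and 4 mm to its inner side. Shut, the lip stands out 30 mm past the photometer's front, its underside 92 mm above the bench with nothing below, so a finger can stay under it until the cover is shut. Axes turn with the cover: x from lip to hinge, z out of the outer face.
- flask_a: Loose conical glass flask, 80 mm across the foot, 130 mm high, beside the photometer. Origin: centre of its underside.
- flask_b: Loose conical glass flask, 68 mm across the foot, 110 mm high, beside the photometer. Origin: centre of its underside.
- amber_bottle: Loose amber bottle, 60 mm across, 140 mm high, beside the photometer. Origin: centre of its underside.
- white_jar: Loose white jar with a black cap, 64 mm across, 100 mm high, beside the photometer. Origin: centre of its underside.
- vial: Loose small amber jar, 28 mm across, 50 mm high, standing on the photometer's deck behind the cover. Origin: centre of its underside.
- beaker: Loose glass beaker, 70 mm across, 85 mm high, in front of and to the left of the photometer. Origin: centre of its underside.
- cuvette_tray: Loose low grey tray with compartments, 80 x 110 mm, 25 mm high, in front of and to the right of the photometer. Origin: centre of its underside.

How it is judged:
On the way, in this order (a step that is already met when the one before it is completed fails the run):
1. the falling cover has been caught and rests on a finger under its inner side, between 0.4 and 1.3 rad open, with nothing on its outer face (value of joint cover between 0.4 and 1.3 rad and velocity of joint cover between -0.8 and 0.8 rad/s and contact force between the fingers and cover_c0 above 0.2 N and contact force between the fingers and cover_c1 below 0.2 N), for 0.2 s.
2. the cover is shut (under 0.03 rad) (value of joint cover below 0.03 rad), for 0.2 s.
At the end, for the whole second after the job is handed in: The cover is shut (joint under 0.03 rad, about 4 mm at the lip) and still; every loose thing is upright within 0.2 rad and within 30 mm of where it stood (value of joint cover below 0.03 rad and velocity of joint cover between -0.05 and 0.05 rad/s and distance of each of flask_a, flask_b, amber_bottle, white_jar, vial, beaker, cuvette_tray from where it was at the start of the episode below 0.03 m and angle between each of flask_a, flask_b, amber_bottle, white_jar, vial, beaker, cuvette_tray's own z axis and vertical below 0.2 rad); the robot touches nothing.
It fails at once if the cover drops: faster than 0.9 rad/s (about 13 cm/s at the lip) anywhere between 0.6 and 0.05 rad open (value of joint cover between 0.05 and 0.6 rad and velocity of joint cover below -0.9 rad/s).
It fails at once if the cover is pinched: fingers press on its inner and outer faces at once (over 1 N each) (contact force between the fingers and cover_c0 above 1 N and contact force between the fingers and cover_c1 above 1 N).
It fails at once if a loose thing is lifted, tipped over or pushed more than 30 mm (not (distance of each of flask_a, flask_b, amber_bottle, white_jar, vial, beaker, cuvette_tray from where it was at the start of the episode below 0.03 m and angle between each of flask_a, flask_b, amber_bottle, white_jar, vial, beaker, cuvette_tray's own z axis and vertical below 0.2 rad)).
It also fails if it takes over 54 s, if anything falls off the work surface, if the arm or the gripper's body presses on something with over 40 N, if the wrist force passes 120 N, or if a joint passes its speed limit or range.

## Working session

There is one attempt and no reset: what is moved stays moved. The work goes in short steps, Python scripts to look and compute and a tool call to move; the robot and the scene stay as the last step left them, time stands still between calls to the robot, and variables do not carry over. Pictures are saved under pics/ and viewed, at most 10 in all, crops included, and the job is handed in when it is done.

Besides the shell and the picture viewer there is one more tool, called after "Call:" by a JSON object that holds its "name" and its "arguments". carry_out: Moves the arm, as the interface text tells. Its arguments: {"type":"object","properties":{"commands":{"type":"array","items":{"type":"array"}},"squeeze":{"type":"number"}},"required":["commands"]}

```bash
mkdir -p pics; cat > h.py <<'E'
import numpy as np, cv2
from station import ctrl
def proj(c,p):
    return cv2.projectPoints(np.float64(p).reshape(-1,1,3),c["rvec"],c["tvec"],c["camera_matrix"],None)[0].reshape(-1,2)
E
python3 - <<'E'
from h import *
for n in ("scene","top"):
    c=ctrl.camera(n); cv2.imwrite(f"pics/{n}0.png",c["img"])
    for t in ["photometer","cover_hinge","cover_lip","flask_a","flask_b","amber_bottle","white_jar","vial","beaker","cuvette_tray"]:
        r=ctrl.place_of(t,n)
        print(n,t,[(np.round(d["at"],3).tolist(),round(d["score"],2)) for d in r[:3]])
o=ctrl.get_obs(); print({k:np.round(v,3) for k,v in o.items()})
E
```

```text
scene photometer [([0.668, -0.064, 0.002], 0.92)]
scene cover_hinge [([0.654, -0.062, 0.095], 0.7)]
scene cover_lip [([0.657, -0.063, 0.245], 0.75)]
scene flask_a [([0.64, 0.128, 0.0], 0.69), ([0.608, -0.237, -0.0], 0.64), ([0.75, 0.12, -0.0], 0.33)]
scene flask_b [([0.64, 0.128, 0.0], 0.69), ([0.608, -0.237, -0.0], 0.64), ([0.75, 0.12, -0.0], 0.33)]
scene amber_bottle [([0.748, 0.117, -0.001], 0.81)]
scene white_jar [([0.718, -0.272, 0.002], 0.76), ([0.654, -0.063, 0.099], 0.43)]
scene vial [([0.761, 0.023, 0.093], 0.58)]
scene beaker [([0.497, 0.147, -0.005], 0.71)]
scene cuvette_tray [([0.453, -0.248, 0.0], 0.94)]
top photometer [([0.666, -0.062, 0.004], 0.64)]
top cover_hinge [([0.657, -0.063, 0.093], 0.57)]
top cover_lip []
top flask_a [([0.614, -0.244, 0.001], 0.92), ([0.633, 0.128, -0.004], 0.91)]
top flask_b [([0.614, -0.244, 0.001], 0.92), ([0.633, 0.128, -0.004], 0.91)]
top amber_bottle [([0.746, 0.119, 0.001], 0.74)]
top white_jar [([0.719, -0.268, -0.002], 0.66)]
top vial [([0.764, 0.022, 0.094], 0.7)]
top beaker [([0.499, 0.153, 0.003], 0.88)]
top cuvette_tray [([0.613, -0.243, 0.001], 0.67), ([0.457, -0.25, -0.001], 0.64)]
{'time_s': np.float64(1.1), 'qpos': array([-1.414,  0.3  ,  1.521, -0.   ,  1.321, -0.067]), 'joint_vel': array([-0.   , -0.001,  0.   , -0.   , -0.002, -0.001]), 'tau': array([-1.0000e-03, -5.3167e+01, -3.5292e+01,  7.1000e-02,  2.1000e-02,
        0.0000e+00]), 'ee_pos': array([ 0.122, -0.536,  0.205]), 'eef_rot': array([-3.142,  0.   ,  0.224]), 'force': array([0.485, 0.279, 0.076]), 'moment': array([ 0.018, -0.023,  0.032]), 'grip_force': np.float64(0.0), 'grip_width': np.float64(0.094)}
```

View pics/scene0.png

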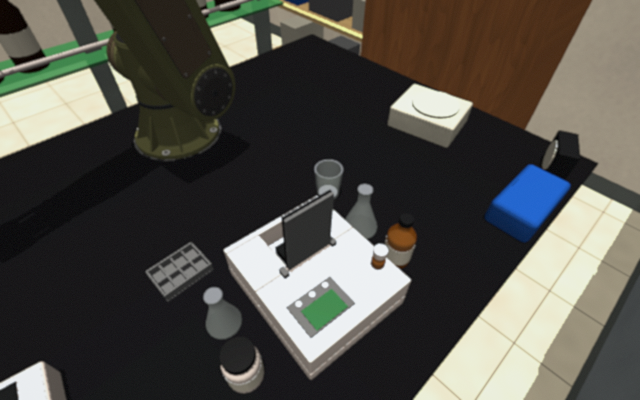

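View pics/top0.png

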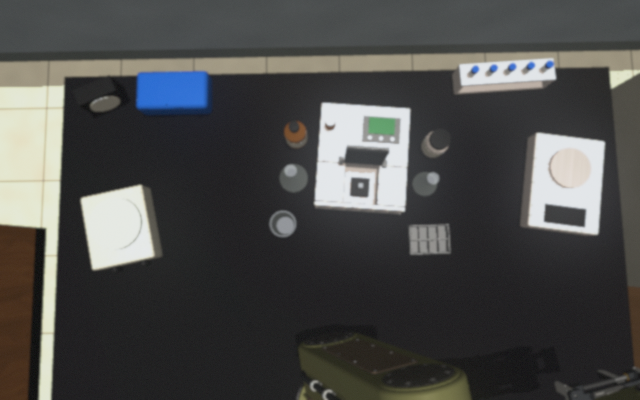

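The scene picture shows the photometer at the centre with its cover upright, lip edge about (285,205)–(330,192). The flasks, bottle and jar stand at its sides and the vial at (380,256). In the top view the cover's lip edge runs (347,147)–(388,150) and the path from the robot's side is free. Next I fit yaw and cover angle to the outlines.

```bash
cat > fit.py <<'E'
from h import *
from scipy.optimize import minimize
def box(lo,hi): return np.array([[x,y,z] for x in (lo[0],hi[0]) for y in (lo[1],hi[1]) for z in (lo[2],hi[2])],float)
def pose(p,pts):
    c,s=np.cos(p[2]),np.sin(p[2]); return pts@np.array([[c,s,0],[-s,c,0],[0,0,1]])+[p[0],p[1],0]
def cover(th):
    b=box((-.150,-.05,-.004),(-.004,.05,.008)); c,s=np.cos(th),np.sin(th)
    return np.c_[b[:,0]*c+b[:,2]*s-.010, b[:,1], -b[:,0]*s+b[:,2]*c+.096]
def mask(c,w):
    m=np.zeros((400,640),np.uint8); cv2.fillConvexPoly(m,cv2.convexHull(np.round(proj(c,w)*16).astype(np.int32)),1,shift=4); return m>0
def iou(a,b): return (a&b).sum()/max(1,(a|b).sum())
E
python3 - <<'E'
from fit import *
C={n:ctrl.camera(n) for n in("scene","top")}
ph=box((-.13,-.12,0),(.15,.12,.09)); P={};K={}
for n in C:
    for t,D in(("photometer",P),("cover",K)):
        r=ctrl.outline_of(t,n); 
        if r: D[n]=r[0]["region"]; print(n,t,round(r[0]["score"],2),D[n].sum())
    if n in P and n in K: P[n]=P[n]|K[n]
def f(p):
    v=0
    for n in C:
        w=mask(C[n],pose(p,ph))|mask(C[n],pose(p,cover(p[3])))
        if n in P: v-=iou(w,P[n])
        if n in K: v-=iou(mask(C[n],pose(p,cover(p[3]))),K[n])
    return v
best=min((minimize(f,[.667,-.063,y,t],method="Nelder-Mead",options=dict(initial_simplex=np.array([.667,-.063,y,t])+np.vstack([np.zeros(4),np.diag([.008,.008,.05,.08])]))) for y in(-.08,0,.08) for t in(1.55,1.7)),key=lambda r:r.fun)
print(best.x,best.fun)
for n in C:
    im=C[n]["img"].copy()
    for w in(pose(best.x,ph),pose(best.x,cover(best.x[3]))):
        cv2.polylines(im,[cv2.convexHull(np.round(proj(C[n],w)).astype(np.int32))],True,(0,0,255),1)
    cv2.imwrite(f"pics/fit_{n}.png",im)
a=cv2.imread("pics/fit_scene.png")[170:390,210:430];b=cv2.imread("pics/fit_top.png")[80:230,290:440]
cv2.imwrite("pics/fit.png",np.hstack([cv2.resize(a,(400,400)),cv2.resize(b,(400,400))]))
E
```

```text
scene photometer 0.73 18766
scene cover 0.68 2744
top photometer 0.56 9399
top cover 0.66 727
[ 0.66875768 -0.06339236 -0.07582204  1.58144936] -3.761211413956493
```

View pics/fit.png

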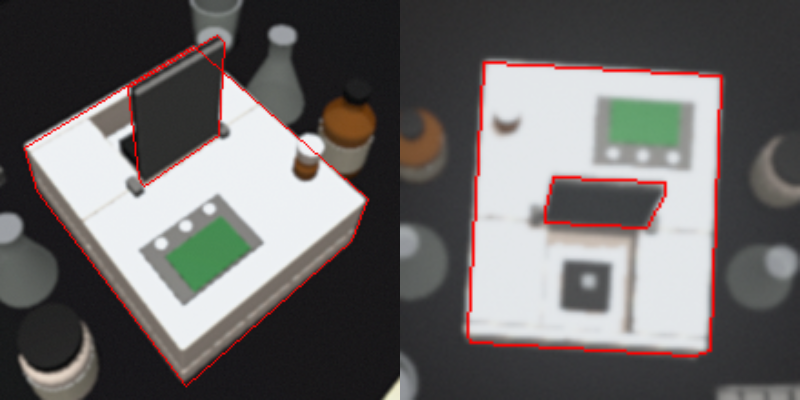

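The fit matches both pictures: photometer at (0.669, -0.063), yaw -0.076, cover at 1.58 rad. I'll put one finger on each side of the cover in an open gripper, so the rear one tips it and the front one catches it.

Call:
{"name": "carry_out", "arguments": {"commands": [[0,[0,0,-55],[0,0,-0.159]],[0,[0,0,-55],[0,0,-0.159]],[0,[0,0,0],[0,0,-0.159]],[0,[0,0,0],[0,0,-0.159]],[0,[0,0,0],[0,0,-0.159]],[0,[0,0,0],[0,0,-0.159]],[0,[0,0,0],[0,0,-0.159]],[0,[0,0,0],[0,0,-0.159]],[0,[36,36,0],[0,0,0]],[0,[36,36,0],[0,0,0]]], "squeeze": 20}}

```text
time_s: 2.65
ee_pos: [0.1999, -0.469, 0.3152]
eef_rot: [-3.142, -0.0, 1.495]
force: [1.1, 0.2, 0.3]
grip_width: 0.0941
grip_force: 0.0
```

Call:
{"name": "carry_out", "arguments": {"commands": [[0,[37,36,0],[0,0,0]],[0,[37,36,0],[0,0,0]],[0,[37,36,0],[0,0,0]],[0,[37,36,0],[0,0,0]],[0,[37,36,0],[0,0,0]],[0,[37,36,0],[0,0,0]],[0,[37,36,0],[0,0,0]],[0,[37,36,0],[0,0,0]],[0,[37,36,0],[0,0,0]],[0,[37,36,0],[0,0,0]]]}}

```text
time_s: 3.9
ee_pos: [0.5871, -0.1266, 0.3155]
eef_rot: [3.141, 0.0, 1.496]
force: [-0.4, -1.0, -0.1]
grip_width: 0.0941
grip_force: 0.0
```

```bash
cat > plan.py <<'E'
from h import *
from scipy.spatial.transform import Rotation as R
PSI=-.0758; UX=np.array([np.cos(PSI),np.sin(PSI),0]); Hh=np.array([.6688,-.0634,.096])-.01*UX
def tool(u,z,phi):  # phi: finger angle below horizontal; z above bench
    rot=R.from_euler("xyz",[np.pi,0,np.pi/2+PSI])*R.from_rotvec([np.pi/2-phi,0,0])
    if rot.apply([0,0,1])@UX < -1e-6: rot=R.from_euler("xyz",[np.pi,0,np.pi/2+PSI])*R.from_rotvec([phi-np.pi/2,0,0])
    p=Hh+u*UX; p[2]=z; return p,rot
def lip(th): return np.array([-.15*np.cos(th)-.004*np.sin(th), .096+.15*np.sin(th)-.004*np.cos(th)])
def carry(th,phi,d,half): # TCP (u,z) with lip on the front finger's pad, d behind tip
    zt=np.array([np.cos(phi),-np.sin(phi)]); yt=np.array([np.sin(phi),np.cos(phi)])
    return lip(th)+d*zt+half*yt
def delta(p,rot,p0,r0):
    return np.round(r0.inv().apply(p-p0)*1e3,1), np.round((r0.inv()*rot).as_rotvec(),3)
def now():
    o=ctrl.get_obs(); p=np.array(o["ee_pos"]); r=R.from_euler("xyz",o["eef_rot"]); d=p-Hh
    print("t",round(float(o["time_s"]),2),"u",round(d@UX*1e3,1),"v",round(d@[-UX[1],UX[0],0]*1e3,1),"z",round(p[2]*1e3,1),"phi",round(float(np.arcsin(-r.apply([0,0,1])[2])),3),
      "F",np.round(o["force"],2),"w",round(float(o["grip_width"])*1e3,1),"gf",round(float(o["grip_force"]),2),"q",np.round(o["qpos"],2)); return p,r
E
python3 -c "
from plan import *
p,r=now(); print(delta(*tool(.004,.30,np.pi/2),p,r))"
```

```text
t 3.9 u -66.7 v -69.2 z 315.5 phi 1.571 F [-0.38 -0.97 -0.1 ] w 94.1 gf 0.0 q [-0.27  0.36  1.19 -0.    1.59 -0.2 ]
(array([69.1, 70.8, 15.5]), array([0.   , 0.   , 0.001]))
```

Call:
{"name": "carry_out", "arguments": {"commands": [[0,[35,35,0],[0,0,0]],[0,[34,35,0],[0,0,0]],[0,[0,0,15],[0,0,0]],[0,[0,0,0],[0,0,0]],[0,[0,0,0],[0,0,0]]]}}

```text
time_s: 4.53
ee_pos: [0.6604, -0.0653, 0.3013]
eef_rot: [3.141, 0.0, 1.495]
force: [-0.4, -0.2, 0.4]
grip_width: 0.0939
grip_force: 0.0
```

```bash
python3 -c "
from plan import *
p,r=now(); print(delta(*tool(.004,.30,np.pi/2),p,r))
from fit import *
c=ctrl.camera('top'); cv2.imwrite('pics/above.png',cv2.resize(c['img'][60:260,260:460],(500,500)))
c=ctrl.camera('scene'); cv2.imwrite('pics/above2.png',c['img'][100:360,160:480])
"
```

```text
t 4.53 u 1.8 v -2.5 z 301.3 phi 1.57 F [-0.41 -0.24  0.35] w 93.9 gf 0.0 q [-0.15  0.53  0.99 -0.    1.63 -0.08]
(array([2.5, 2.2, 1.3]), array([ 0.001,  0.   , -0.   ]))
```

View pics/above2.png

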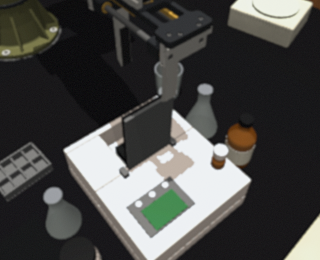

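The picture shows the gripper above the cover, with finger tips near (122,60) and (170,95) in the crop and nothing touching. I'll check the tips by projection and then descend.

```bash
python3 -c "
from plan import *
p,r=now(); c=ctrl.camera('scene')
print(proj(c,[p+r.apply([0,s*.053,0]) for s in(1,-1)])-[160,100])
print('lip',[(np.round(d['at'],3),round(d['score'],2)) for d in ctrl.place_of('cover_lip','scene')])
"
```

```text
t 4.62 u 1.9 v -2.3 z 301.5 phi 1.569 F [-0.03  0.5   0.46] w 93.7 gf 0.0 q [-0.15  0.53  0.99 -0.    1.63 -0.08]
[[168.088834   100.66598401]
 [124.56616302  62.85835207]]
lip []
```

Call:
{"name": "carry_out", "arguments": {"commands": [[0,[2,3,10],[0,0,0]],[0,[0,0,25],[0,0,0]],[0,[0,0,25],[0,0,0]],[0,[0,0,0],[0,0,0]]]}}

```text
time_s: 5.22
ee_pos: [0.6634, -0.0624, 0.2381]
eef_rot: [-3.138, -0.0, 1.496]
force: [0.3, 0.2, 0.6]
grip_width: 0.0941
grip_force: 0.0
```

```bash
python3 -c "
from plan import *
p,r=now(); print(delta(*tool(.004,.17,np.pi/2),p,r))
c=ctrl.camera('scene'); cv2.imwrite('pics/strad.png',cv2.resize(c['img'][150:320,230:400],(500,500)))
"
```

```text
t 5.22 u 4.6 v 0.6 z 238.1 phi 1.567 F [0.26 0.22 0.56] w 94.1 gf 0.0 q [-0.15  0.55  1.09  0.    1.5  -0.07]
(array([-0.6, -0.3, 68.1]), array([-0.004, -0.   ,  0.001]))
```

View pics/strad.png

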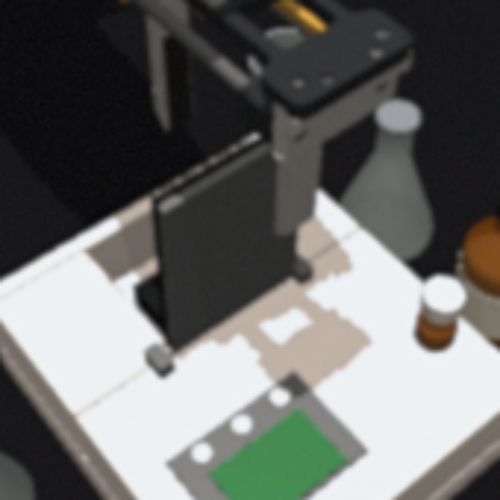

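The picture shows the fingers on both sides of the cover, the rear tip at (295,230) and the front one at (160,125), with no contact. I'll go lower and narrow the gap a bit.

Call:
{"name": "carry_out", "arguments": {"commands": [[0,[0,0,23],[0,0,0]],[0,[0,0,23],[0,0,0]],[0,[0,0,22],[0,0,0]],[0.2,[0,-10,0],[0,0,0]],[0.2,[0,-8,0],[0,0,0]],[0.2,[0,0,0],[0,0,0]],[0.2,[0,0,0],[0,0,0]]]}}

```text
time_s: 6.15
ee_pos: [0.6464, -0.0613, 0.1734]
eef_rot: [3.14, 0.0, 1.496]
force: [1.1, 0.2, 0.0]
grip_width: 0.0751
grip_force: 0.0
```

```bash
cat >> fit.py <<'E'
def angle():
    P=[.66876,-.06339,-.0758]; c=ctrl.camera("scene"); r=ctrl.outline_of("cover","scene"); l=ctrl.place_of("cover_lip","scene")
    if r:
        m=r[0]["region"]; t=np.arange(0,1.82,.02); v=[iou(mask(c,pose(P,cover(a))),m) for a in t]; print("theta",round(t[np.argmax(v)],2),"iou",round(max(v),2),end=" ")
    print("lip",[(round((d["at"]-np.array([.6588,-.0626,0]))@[.997,-.0757,0]*1e3),round(d["at"][2]*1e3),round(d["score"],2)) for d in l[:2]])
    return c
E
python3 -c "
from plan import *; from fit import angle
now(); angle()
for th in (1.3,1.1,.97,.9,.8): print(th,lip(th))
"
```

```text
t 6.15 u -12.5 v 0.4 z 173.4 phi 1.569 F [1.11 0.19 0.04] w 75.1 gf 0.0 q [-0.15  0.55  1.25  0.    1.35 -0.08]
lip [(-1, 245, 0.85), (77, 2, 0.61)]
1.3 [-0.04397906  0.23946373]
1.1 [-0.07160425  0.22786672]
0.97 [-0.08809447  0.21747166]
0.9 [-0.0963748  0.2110126]
0.8 [-0.10737543  0.20081659]
```

Call:
{"name": "carry_out", "arguments": {"commands": [[0.2,[0,-8,0],[0,0,0]],[0.2,[0,-7,0],[0,0,0]],[0.2,[0,-5,0],[0,0,0]],[0.2,[0,-5,0],[0,0,0]],[0.2,[0,-4,0],[0,0,0]]]}}

```text
time_s: 6.92
ee_pos: [0.617, -0.059, 0.1726]
eef_rot: [3.141, -0.0, 1.496]
force: [1.2, 2.0, 2.1]
grip_width: 0.0752
grip_force: 0.4
```

```bash
python3 -c "
from plan import *; from fit import angle
now(); angle()"
```

```text
t 6.92 u -42.0 v 0.5 z 172.6 phi 1.571 F [1.25 2.02 2.13] w 75.2 gf 0.43 q [-0.15  0.48  1.35  0.    1.31 -0.08]
theta 1.42 iou 0.69 lip []
```

Call:
{"name": "carry_out", "arguments": {"commands": [[0.2,[0,-4,0],[0,0,0]],[0.2,[0,-4,0],[0,0,0]],[0.2,[0,0,0],[0,0,0]]]}}

```text
time_s: 7.45
ee_pos: [0.609, -0.0584, 0.1725]
eef_rot: [-3.141, -0.0, 1.496]
force: [0.2, 0.2, -0.4]
grip_width: 0.075
grip_force: 0.0
```

```bash
python3 -c "
from plan import *; from fit import angle
now(); angle()"
```

```text
t 7.45 u -50.0 v 0.4 z 172.5 phi 1.571 F [ 0.22  0.21 -0.36] w 75.0 gf 0.0 q [-0.16  0.46  1.37 -0.    1.3  -0.08]
theta 1.28 iou 0.69 lip [(-48, 236, 0.75), (96, 91, 0.28)]
```

It has tipped and is starting to fall; I hold the tool still for the catch.

Call:
{"name": "carry_out", "arguments": {"commands": [[0.2,[0,0,0],[0,0,0]],[0.2,[0,0,0],[0,0,0]],[0.2,[0,0,0],[0,0,0]],[0.2,[0,0,0],[0,0,0]]]}}

```text
time_s: 8.1
ee_pos: [0.6091, -0.0584, 0.1723]
eef_rot: [-3.141, -0.0, 1.496]
force: [-2.0, -0.5, -1.0]
grip_width: 0.0751
grip_force: 0.4
```

```bash
python3 -c "
from plan import *; from fit import angle
now(); angle()"
```

```text
t 8.1 u -49.9 v 0.4 z 172.3 phi 1.57 F [-2.   -0.48 -0.96] w 75.1 gf 0.4 q [-0.16  0.46  1.37 -0.    1.3  -0.08]
theta 1.0 iou 0.76 lip [(-86, 216, 0.64)]
```

Caught at about 0.97 rad, with 2 N on the front finger. I'll hold for a moment and plan the lowering.

Call:
{"name": "carry_out", "arguments": {"commands": [[0.2,[0,0,0],[0,0,0]],[0.2,[0,0,0],[0,0,0]],[0.2,[0,0,0],[0,0,0]]]}}

```text
time_s: 8.62
ee_pos: [0.6092, -0.0584, 0.1724]
eef_rot: [-3.141, -0.0, 1.496]
force: [-1.3, 0.1, -0.8]
grip_width: 0.0754
grip_force: 0.6
```

```bash
cat > low.py <<'E'
from plan import *
import sys
def target(th):
    f=th/.97; phi=np.interp(f,[0,1],[np.pi/4,np.pi/2]); d=np.interp(f,[0,1],[.020,.045])
    u,z=carry(th,phi,d,.0375); return tool(u,z,phi),(u,z,phi)
def rows(a,b,n):
    p,r=now(); 
    for th in np.linspace(a,b,n+1)[1:]:
        (q,s),k=target(th); print(round(th,2),*delta(q,s,p,r),np.round(k,3)); p,r=q,s
E
python3 -c "
from low import *; from fit import angle
angle(); rows(.97,.0,24)"
```

```text
theta 0.98 iou 0.75 lip [(-85, 214, 0.72)]
t 8.78 u -49.8 v 0.4 z 172.4 phi 1.571 F [-1.44 -0.29 -0.36] w 75.1 gf 0.6 q [-0.16  0.46  1.37 -0.    1.3  -0.08]
0.93 [-0.4 -4.2  1.3] [-0.033  0.     0.001] [-0.054  0.171  1.538]
0.89 [ 0.  -3.4  1.4] [-0.033  0.     0.   ] [-0.057  0.17   1.505]
0.85 [ 0.  -3.4  1.4] [-0.033  0.     0.   ] [-0.061  0.168  1.473]
0.81 [ 0.  -3.4  1.5] [-0.033  0.    -0.   ] [-0.064  0.166  1.44 ]
0.77 [-0.  -3.4  1.5] [-0.033 -0.    -0.   ] [-0.067  0.164  1.407]
0.73 [-0.  -3.4  1.6] [-0.033  0.     0.   ] [-0.07   0.162  1.374]
0.69 [-0.  -3.4  1.6] [-0.033 -0.     0.   ] [-0.073  0.16   1.342]
0.65 [ 0.  -3.5  1.6] [-0.033  0.    -0.   ] [-0.076  0.157  1.309]
0.61 [ 0.  -3.5  1.7] [-0.033  0.    -0.   ] [-0.079  0.155  1.276]
0.57 [ 0.  -3.5  1.7] [-0.033  0.     0.   ] [-0.082  0.152  1.244]
0.53 [-0.  -3.5  1.7] [-0.033 -0.    -0.   ] [-0.085  0.15   1.211]
0.48 [-0.  -3.5  1.8] [-0.033 -0.    -0.   ] [-0.087  0.147  1.178]
0.44 [ 0.  -3.5  1.8] [-0.033  0.     0.   ] [-0.09   0.144  1.145]
0.4 [-0.  -3.5  1.8] [-0.033 -0.    -0.   ] [-0.092  0.141  1.113]
0.36 [-0.  -3.5  1.9] [-0.033  0.     0.   ] [-0.095  0.137  1.08 ]
0.32 [-0.  -3.5  1.9] [-0.033  0.     0.   ] [-0.097  0.134  1.047]
0.28 [ 0.  -3.5  1.9] [-0.033  0.     0.   ] [-0.099  0.131  1.014]
0.24 [ 0.  -3.5  2. ] [-0.033  0.    -0.   ] [-0.101  0.127  0.982]
0.2 [-0.  -3.5  2. ] [-0.033 -0.     0.   ] [-0.103  0.124  0.949]
0.16 [ 0.  -3.5  2. ] [-0.033  0.    -0.   ] [-0.104  0.12   0.916]
0.12 [-0.  -3.5  2.1] [-0.033 -0.     0.   ] [-0.106  0.116  0.884]
0.08 [ 0.  -3.5  2.1] [-0.033  0.    -0.   ] [-0.107  0.112  0.851]
0.04 [-0.  -3.5  2.1] [-0.033  0.     0.   ] [-0.108  0.108  0.818]
0.0 [-0.  -3.5  2.2] [-0.033  0.     0.   ] [-0.109  0.104  0.785]
```

Call:
{"name": "carry_out", "arguments": {"commands": [[0.2,[0,-3.4,1.4],[-0.033,0,0]],[0.2,[0,-3.4,1.4],[-0.033,0,0]],[0.2,[0,-3.4,1.4],[-0.033,0,0]],[0.2,[0,-3.4,1.5],[-0.033,0,0]],[0.2,[0,-3.4,1.5],[-0.033,0,0]],[0.2,[0,-3.4,1.6],[-0.033,0,0]]]}}

```text
time_s: 9.52
ee_pos: [0.5897, -0.057, 0.1621]
eef_rot: [2.942, 0.0, 1.496]
force: [-0.9, -0.6, -0.2]
grip_width: 0.0756
grip_force: 0.4
```

```bash
python3 -c "
from low import *; from fit import angle
now(); angle(); print(np.round(target(.73)[1],3))"
```

```text
t 9.53 u -69.4 v 0.4 z 162.1 phi 1.371 F [-0.91 -0.59 -0.18] w 75.6 gf 0.38 q [-0.17  0.32  1.61  0.02  1.01 -0.1 ]
theta 0.76 iou 0.8 lip [(-113, 192, 0.62)]
[-0.07   0.162  1.376]
```

Tracking well at 0.75 rad; I continue.

Call:
{"name": "carry_out", "arguments": {"commands": [[0.2,[0,-3.4,1.6],[-0.033,0,0]],[0.2,[0,-3.5,1.6],[-0.033,0,0]],[0.2,[0,-3.5,1.7],[-0.033,0,0]],[0.2,[0,-3.5,1.7],[-0.033,0,0]],[0.2,[0,-3.5,1.7],[-0.033,0,0]],[0.2,[0,-3.5,1.8],[-0.033,0,0]],[0.2,[0,-3.5,1.8],[-0.033,0,0]],[0.2,[0,-3.5,1.8],[-0.033,0,0]]]}}

```text
time_s: 10.68
ee_pos: [0.5679, -0.0554, 0.1406]
eef_rot: [2.679, -0.0, 1.496]
force: [-1.1, -0.3, -1.1]
grip_width: 0.0749
grip_force: 0.5
```

```bash
python3 -c "
from low import *; from fit import angle
angle(); rows(.4,0,10)"
```

```text
theta 0.42 iou 0.83 lip [(-139, 148, 0.62)]
t 10.82 u -91.6 v 0.4 z 140.3 phi 1.11 F [-2.79  0.96 -1.03] w 75.1 gf 1.65 q [-0.18  0.19  1.9   0.09  0.6  -0.17]
0.36 [-0.4 -4.4  1.4] [-0.034 -0.001  0.001] [-0.095  0.137  1.077]
0.32 [ 0.  -3.4  1.9] [-0.032 -0.    -0.   ] [-0.097  0.134  1.044]
0.28 [-0.  -3.4  1.9] [-0.032 -0.     0.   ] [-0.099  0.13   1.012]
0.24 [-0.  -3.4  2. ] [-0.032  0.     0.   ] [-0.101  0.127  0.98 ]
0.2 [ 0.  -3.4  2. ] [-0.032  0.    -0.   ] [-0.103  0.123  0.947]
0.16 [ 0.  -3.4  2. ] [-0.032 -0.     0.   ] [-0.104  0.12   0.915]
0.12 [-0.  -3.4  2.1] [-0.032 -0.    -0.   ] [-0.106  0.116  0.883]
0.08 [-0.  -3.4  2.1] [-0.032  0.     0.   ] [-0.107  0.112  0.85 ]
0.04 [ 0.  -3.4  2.1] [-0.032 -0.     0.   ] [-0.108  0.108  0.818]
0.0 [-0.  -3.4  2.2] [-0.032  0.    -0.   ] [-0.109  0.104  0.785]
```

The wrist (q5) is nearing its end of range, so I stop tilting at about 1.03 rad and reduce the pad overlap instead.

```bash
cat >> low.py <<'E'
def target(th):
    phi=np.interp(th,[-.1,0,.4],[1.03,1.03,1.11]); d=np.interp(th,[0,.4],[.013,.030])
    u,z=carry(th,phi,d,.0375); return tool(u,z,phi),(u,z,phi)
E
python3 -c "
from low import *
rows(.4,-.04,11)"
```

```text
t 10.82 u -91.6 v 0.4 z 140.3 phi 1.11 F [-2.79  0.96 -1.03] w 75.1 gf 1.65 q [-0.18  0.19  1.9   0.09  0.6  -0.17]
0.36 [-0.4 -5.1  1.4] [-0.008 -0.001  0.001] [-0.096  0.137  1.102]
0.32 [-0.  -4.   2.3] [-0.008  0.    -0.   ] [-0.098  0.133  1.094]
0.28 [ 0.  -3.9  2.4] [-0.008  0.     0.   ] [-0.1    0.129  1.086]
0.24 [ 0.  -3.8  2.5] [-0.008 -0.     0.   ] [-0.103  0.125  1.078]
0.2 [ 0.  -3.6  2.6] [-0.008  0.     0.   ] [-0.105  0.121  1.07 ]
0.16 [ 0.  -3.5  2.8] [-0.008  0.     0.   ] [-0.106  0.117  1.062]
0.12 [-0.  -3.4  2.9] [-0.008  0.     0.   ] [-0.108  0.113  1.054]
0.08 [ 0.  -3.2  3. ] [-0.008  0.    -0.   ] [-0.109  0.109  1.046]
0.04 [ 0.  -3.1  3.1] [-0.008 -0.     0.   ] [-0.11   0.104  1.038]
0.0 [-0.  -2.9  3.2] [-0.008  0.     0.   ] [-0.111  0.1    1.03 ]
-0.04 [-0.  -2.8  5.3] [0. 0. 0.] [-0.111  0.094  1.03 ]
```

Call:
{"name": "carry_out", "arguments": {"commands": [[0.2,[0,-4,2],[-0.008,0,0]],[0.2,[0,-4,2.3],[-0.008,0,0]],[0.2,[0,-3.9,2.4],[-0.008,0,0]],[0.2,[0,-3.8,2.5],[-0.008,0,0]],[0.2,[0,-3.6,2.6],[-0.008,0,0]]]}}

```text
time_s: 11.45
ee_pos: [0.5558, -0.0544, 0.1208]
eef_rot: [2.639, -0.0, 1.496]
force: [-0.9, 0.8, -1.9]
grip_width: 0.075
grip_force: 0.6
```

```bash
python3 -c "
from low import *; from fit import angle
c=angle(); cv2.imwrite('pics/low.png',cv2.resize(c['img'][150:320,230:400],(500,500))); rows(.2,-.04,6)"
```

```text
theta 0.22 iou 0.85 lip [(-146, 122, 0.84), (96, 90, 0.73)]
t 11.6 u -103.6 v 0.4 z 120.6 phi 1.07 F [-1.47  0.08 -1.38] w 75.3 gf 1.83 q [-0.19  0.18  1.97  0.12  0.49 -0.2 ]
0.16 [-0.4 -4.1  2. ] [-0.008 -0.001  0.001] [-0.106  0.117  1.062]
0.12 [-0.  -3.4  2.9] [-0.008  0.     0.   ] [-0.108  0.113  1.054]
0.08 [ 0.  -3.2  3. ] [-0.008  0.    -0.   ] [-0.109  0.109  1.046]
0.04 [ 0.  -3.1  3.1] [-0.008 -0.     0.   ] [-0.11   0.104  1.038]
0.0 [-0.  -2.9  3.2] [-0.008  0.     0.   ] [-0.111  0.1    1.03 ]
-0.04 [-0.  -2.8  5.3] [0. 0. 0.] [-0.111  0.094  1.03 ]
```

View pics/low.png

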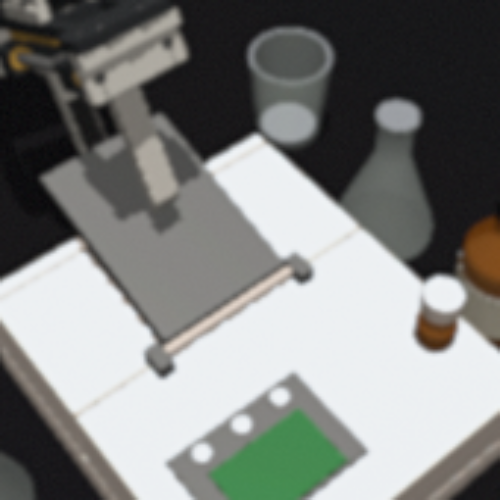

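The picture shows the cover at about 0.2 rad on the front finger, with the rear tip at (165,195) clear above the outer face and its shadow apart from it. I'll do the last part a little slower.

Call:
{"name": "carry_out", "arguments": {"commands": [[0.2,[0,-3.4,2.7],[-0.008,0,0]],[0.2,[0,-3.4,2.9],[-0.008,0,0]],[0.2,[0,-3.2,3],[-0.008,0,0]],[0.2,[0,-3.1,3.1],[-0.008,0,0]],[0.2,[0,-2,2],[-0.006,0,0]],[0.2,[0,-1.5,1],[0,0,0]]]}}

```text
time_s: 12.35
ee_pos: [0.5487, -0.0539, 0.0999]
eef_rot: [2.602, -0.0, 1.496]
force: [0.1, -0.2, -1.7]
grip_width: 0.0749
grip_force: 0.7
```

```bash
python3 -c "
from low import *; from fit import angle
angle(); now()"
```

```text
theta 0.04 iou 0.86 lip [(-149, 90, 0.73)]
t 12.5 u -110.5 v 0.4 z 100.0 phi 1.031 F [-1.39  0.38 -2.55] w 75.6 gf 1.4 q [-0.19  0.19  2.03  0.16  0.38 -0.26]
```

Still bearing on the finger, so I keep easing it off in small steps until the force vanishes.

Call:
{"name": "carry_out", "arguments": {"commands": [[0.2,[0,-1.5,0],[0,0,0]],[0.2,[0,-1.5,0],[0,0,0]],[0.2,[0,-1.5,0],[0,0,0]],[0.2,[0,-1.5,0],[0,0,0]],[0.2,[0,0,0],[0,0,0]],[0.2,[0,0,0],[0,0,0]]]}}

```text
time_s: 13.25
ee_pos: [0.5437, -0.0535, 0.0971]
eef_rot: [2.601, 0.0, 1.496]
force: [-0.5, -0.0, -0.3]
grip_width: 0.0753
grip_force: 0.0
```

```bash
python3 -c "
from low import *; from fit import angle
angle(); now()"
```

```text
theta 0.0 iou 0.87 lip [(-147, 89, 0.66), (75, 0, 0.4)]
t 13.4 u -115.5 v 0.4 z 97.0 phi 1.031 F [-0.03  1.16 -0.16] w 75.0 gf 0.0 q [-0.2   0.19  2.05  0.17  0.37 -0.26]
```

Shut and unloaded (0 N). I now retreat horizontally toward the robot.

Call:
{"name": "carry_out", "arguments": {"commands": [[0.2,[0,-8.6,-5.1],[0,0,0]],[0.2,[0,-12.9,-7.7],[0,0,0]],[0.2,[0,-12.9,-7.7],[0,0,0]],[0.2,[0,-12.9,-7.7],[0,0,0]],[0.2,[0,-12.9,-7.7],[0,0,0]],[0.2,[0,0,0],[0,0,0]]]}}

```text
time_s: 14.15
ee_pos: [0.4731, -0.0482, 0.097]
eef_rot: [2.601, 0.0, 1.496]
force: [0.6, 0.3, 0.8]
grip_width: 0.0752
grip_force: 0.0
```

```bash
python3 -c "
from low import *; from fit import angle
angle(); now()"
```

```text
theta 0.02 iou 0.95 lip [(-151, 89, 0.88)]
t 14.3 u -185.2 v 0.3 z 97.1 phi 1.03 F [0.21 0.27 1.14] w 75.0 gf 0.0 q [-0.22  0.04  2.22  0.22  0.35 -0.33]
```

Call:
{"name": "carry_out", "arguments": {"commands": [[0.2,[0,-12.9,-7.7],[0,0,0]],[0.2,[0,-8,-15],[0.03,0,0]],[0.2,[0,0,-25],[0.03,0,0]],[0.2,[0,0,-25],[0.03,0,0]],[0.2,[0,0,-25],[0.03,0,0]],[0.2,[0,0,0],[0,0,0]],[0.2,[0,0,0],[0,0,0]]]}}

```text
time_s: 15.18
ee_pos: [0.4094, -0.0433, 0.1712]
eef_rot: [2.722, -0.0, 1.496]
force: [0.0, -0.6, -0.4]
grip_width: 0.0753
grip_force: 0.0
```

```bash
python3 -c "
from low import *; from fit import angle
c=angle(); now(); cv2.imwrite('pics/end.png',c['img'])"
```

```text
theta 0.04 iou 0.95 lip [(-147, 88, 0.87)]
t 15.32 u -250.2 v 0.4 z 171.1 phi 1.152 F [-0.72  0.03  0.19] w 74.8 gf 0.0 q [-0.24 -0.22  2.21  0.1   0.75 -0.22]
```

View pics/end.png

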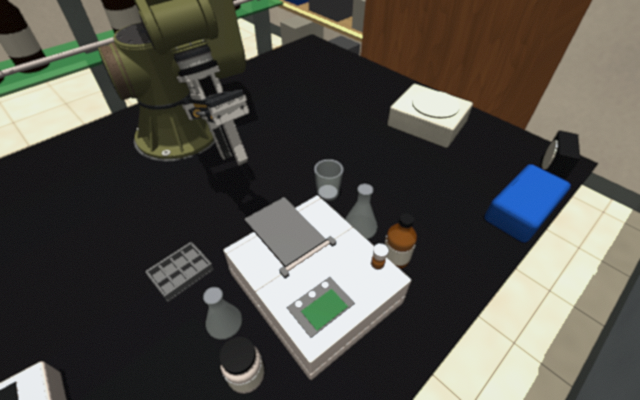

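The picture shows the cover flat at (290,230), every loose thing in its place and the arm clear at (235,140). I hand in.

```bash
python3 -c "
from station import ctrl; print(ctrl.hand_in())"
```

```text
the job is handed in; nothing more can be done
None
```

I tipped the cover from behind, caught it at about 0.97 rad and lowered it on the finger until it was shut. The last picture shows the loose things where they stood and the arm clear, and the job is handed in, but no verdict came back.

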